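# Close the drying drawer and crack the stuck lid of the dry box

## Task

The dry box's bottom drawer has just been loaded with a fresh drying cartridge: push the drawer fully home, and then pull the lid, which is stuck in its rubber seal, straight up until the seal lets go, without jerking it high into the air. Finish while still holding the lid in the gripper, still and level over the box, with only a gap of about 3 cm under it all round so that the damp air can get out, and leave the other things on the bench where they are.

Things in the scene. Friction and masses are not known exactly. Their poses are not given: they have to be found in the camera images.
- drybox: Dry box fixed to the bench, white with a metal lid; origin on the bench under the centre of its base, its x axis points from the drawer's side (front) to the back, y to the left, z up. Base 180 (x) x 280 (y) x 55 mm high, front face at x = -90 mm; on it, flush with the back and so 40 mm back from the base's front, an open-topped chamber 140 x 250 mm with its rim 115 mm above the bench.
- mouth (a point): Centre of the chamber's mouth, at the height of its rim (115 mm above the bench, 20 mm behind the box's origin). Fixed to the box.
- drawer_front (a point): Centre of the outer face of the drawer's flat front panel, 28 mm above the bench; the panel is 168 mm wide (y of the box), 40 mm high (8 to 48 mm above the bench), 12 mm thick, without a handle, and stands 12 mm proud of the base when shut. The drawer shuts along the box's +x.
- drawer (a joint): How far the drawer in the base is pulled out, m: 0 is fully home (a hard stop), at the start 0.03 to 0.055. It slides with about 2 N of friction and stays where it is left.
- lid: Loose lid, 0.3 to 0.5 kg: metal plate 148 (x) x 258 (y) x 10 mm, a plug 118 x 214 mm reaching 12 mm down into the chamber, a bar handle on top. Origin mid-underside of the plate, which starts on the rim at mouth with the box's axes. The rubber seal grips the plug: pulling it up takes about 12 to 20 N (weight included) over the first 8 to 10 mm; past 12 mm only its weight is left.
- lid_bar (a point): Centre of the lid's bar handle: a round steel bar 12 mm thick and 130 mm long along the lid's y on two thin posts, 46 mm above the lid's origin (161 mm above the bench when shut), over the middle of the lid; 106 mm of it is free between the posts, with 30 mm of clear space under it.
- burr_stand: Bystander, leave where it is: round stepped plastic stand of steel burrs, 90 mm across, 75 mm tall. Origin at the centre of its underside.
- jar: Bystander, leave where it is: small glass jar with a metal cap, 52 mm across, 50 mm tall; beside the drawer's left front. Origin at the centre of its underside.
- small_box: Bystander, leave where it is: small cardboard box 55 x 40 x 28 mm; beside the drawer's right front. Origin at the centre of its underside.
- bowl: Bystander, leave where it is: shallow steel bowl 110 mm across, 30 mm tall. Origin at the centre of its underside.
- wood_block: Bystander, leave where it is: plain wood block 100 x 70 x 22 mm. Origin at the centre of its underside.
- graver: Bystander, leave where it is: hand graver with a wooden handle, 145 mm long, lying. Origin at the centre of its underside, near its middle.
- parts_tray: Bystander, leave where it is: clear divided tray 140 x 100 x 30 mm. Origin at the centre of its underside.

How it is judged:
By the outcome, as a careful person would: the job done as asked, in the order asked, and still so for the second after the job is handed in, while the arm keeps its last pose, push and grip.
It also fails if it takes over 51 s, if anything falls off the work surface, if the arm or the gripper's body presses on something with over 40 N, if the wrist force passes 120 N, or if a joint passes its speed limit or range.

## Robot

A 6-joint arm with a two-finger parallel gripper is mounted at the origin on the work surface. World frame = base frame: x ahead of the robot, y to its left, z up, the work surface at z = 0. Lengths are in mm, angles in rad, forces in N, time in s.
With the tool pointing down it reaches from about 350 to 875 mm from the base axis. Payload 4.2 kg.
Tool frame: the origin (TCP) lies at the very end of the fingers, on their centre line; the grasp point (between the pads) lies arm.hold_point_z behind it (arm.hold_point_z is the distance from the TCP to the grasp point, in mm); z points along the fingers, y is the direction in which the jaws open and shut (so a half turn about z gives the same grasp; the last joint's range is limited). The gripper opens to 85 mm and grips with 20 to 120 N. Pads are 22 mm wide; open, the fingers measure 114 mm over their backs; the gripper's body (76 mm by 85 mm) begins 54 mm behind the grasp point. The pads swing forward as they close: fully open they stand 13 mm farther back than shut.
Start: joints at [-1.01, 0.385, 0.008, 0, -1.194, -0.259], TCP at [185.79, -596.725, 231.312] pointing down, gripper open.
Joint ranges: [-3.14, 3.14], [-1.21, 2.06], [-1.07, 1.41], [-3.16, 2.05], [-2.99, -0.16], [-3.1, 3.1]. Speed limits (rad/s): [2.79, 2.79, 3.14, 3.14, 3.14, 3.14].

## Interface

Orientations are given as a unit quaternion [x, y, z, w].
In Python, from bench import arm gives the robot as it stands.
- The arm moves only by the tool step_arm, never from a script. Its argument "series" is a list of rows, each a list of 6 numbers: the shift along the world's x, y, z scaled (see below), then the turn, a rotation vector about the world's x, y, z scaled (see below). A call has 1 to 12 rows; each row is the pose to reach, as a shift and turn from the pose commanded when the call began; what a row does not reach only later rows make up. The controller multiplies each number of a shift by 400 mm and each number of a turn by pi/2 rad. A row lasts 1/12 s, in which the tool goes at most 41.7 mm and 7.16 degrees, less where a joint would pass 70% of its speed; a pose out of reach is approached as far as the arm can. A call with a number of a shift or a turn outside -1 to 1 is refused whole. A call with a gripper value outside its range is refused whole. "jaw" is the opening, from -1 (shut) to 1 (fully open), set as the call begins (left out, the last holds). The fingers move at their own pace and stop on an object; the grip force is fixed at half the most. Time passes only in rows, so rows that repeat a pose let the fingers close. It gives the time, the measured TCP pose, the force and the opening at its end, in the units of the state.
- arm.read_state(): the state, without advancing time (a new reading comes with each control period).
- arm.get_image(name): name is "scene" or "top" or "wrist"; returns a dict with "image" (400x640x3 uint8, red, green, blue), "camera_matrix" (3x3 intrinsics, pixels), "world_from_camera" (4x4, takes a point from camera to world coordinates). Camera axes: x right, y up, looking along -z (the intrinsics and any distortion apply to the point x, -y, -z); pixel columns grow to the right and rows downward; lengths in mm; the calibration is good to about 2 mm. A picture is of the moment at which its call begins. There is no depth.
- arm.job_done(): hands the job in, once; it reports no verdict.
The state is a dict: "clock": time; "joints": joint angles; "joint_vel": joint speeds; "joint_efforts": joint torques, N m; "position": TCP position; "ee_rot": TCP orientation; "contact_force": force on the tool from outside, world axes, zero at the start; "wrist_torque": the same for the moment, N m; "gripper_width": finger opening in mm.
Only numpy, scipy, OpenCV 4.12 (cv2) and the standard library are available. Lean on these libraries where they do the work, as an engineer would, in place of code of your own. Each camera call takes 0.05 s, during which the arm holds its last target.

## Working session

There is one attempt and no reset: what is moved stays moved. The work goes in short steps, Python scripts to look and compute and a tool call to move; the robot and the scene stay as the last step left them, time stands still between calls to the robot, and variables do not carry over. Pictures are saved under pics/ and viewed, and the job is handed in when it is done.

Besides the shell and the picture viewer there is one more tool, called after "Call:" in YAML: its name, and indented under it one key for each argument. step_arm: Moves the arm, as the interface text tells. Shifts and turns lie within -1 to 1; 1 stands for 400 mm of shift or pi/2 rad of turn. Its arguments: {"type":"object","properties":{"series":{"type":"array","items":{"type":"array","items":{"type":"number","minimum":-1,"maximum":1}}},"jaw":{"type":"number"}},"required":["series"]}

```bash
mkdir -p pics; ls
python3 - <<'E'
from bench import arm
import cv2
for n in ("scene","top","wrist"):
    d=arm.get_image(n); cv2.imwrite(f"pics/{n}0.png",d["image"][:,:,::-1])
    print(n,d["camera_matrix"].tolist(),d["world_from_camera"].round(3).tolist(), [k for k in d])
print(arm.read_state(), arm.hold_point_z)
E
```

```text
pics
scene [[403.43603492967105, 0.0, 322.5055868104622], [0.0, 403.43603492967105, 198.21010388719577], [0.0, 0.0, 1.0]] [[0.123, -0.677, 0.726, 1444.49], [0.992, 0.087, -0.087, -94.806], [-0.004, 0.731, 0.683, 953.495], [0.0, 0.0, 0.0, 1.0]] ['image', 'camera_matrix', 'world_from_camera']
top [[374.84873071769806, 0.0, 326.5465007086809], [0.0, 374.84873071769806, 195.2507046178268], [0.0, 0.0, 1.0]] [[-0.019, 0.997, -0.072, 479.064], [-1.0, -0.02, -0.016, -11.831], [-0.018, 0.071, 0.997, 1369.937], [0.0, 0.0, 0.0, 1.0]] ['image', 'camera_matrix', 'world_from_camera']
wrist [[316.08239790777725, 0.0, 324.7657801081669], [0.0, 316.08239790777725, 194.65891633206456], [0.0, 0.0, 1.0]] [[-0.297, -0.904, -0.308, 105.213], [0.955, -0.28, -0.097, -622.254], [0.002, -0.323, 0.946, 373.601], [0.0, 0.0, 0.0, 1.0]] ['image', 'camera_matrix', 'world_from_camera']
{'clock': 0.15, 'joints': array([-1.01041552e+00,  3.85367663e-01,  6.94762215e-03, -3.55078070e-04,
       -1.19402240e+00, -2.58611767e-01]), 'joint_vel': array([-0.00030786, -0.00242913,  0.00444749,  0.00171233, -0.00052195,
       -0.00179105]), 'joint_efforts': array([ 1.38755357e-03, -3.92679048e+01,  1.88584203e+01,  4.18864310e+00,
       -3.39405917e-03, -5.30960534e-06]), 'position': array([ 185.64514027, -596.32677572,  230.48291867]), 'ee_rot': array([-1.50247895e-01,  9.88647999e-01,  8.20713401e-04, -1.76309880e-04]), 'contact_force': array([-1.12695968,  0.00844136, -0.03586455]), 'wrist_torque': array([-0.00750336, -0.01368334, -0.05982213]), 'gripper_width': 85.42079400097292} 18.700000000000003
```

View pics/scene0.png

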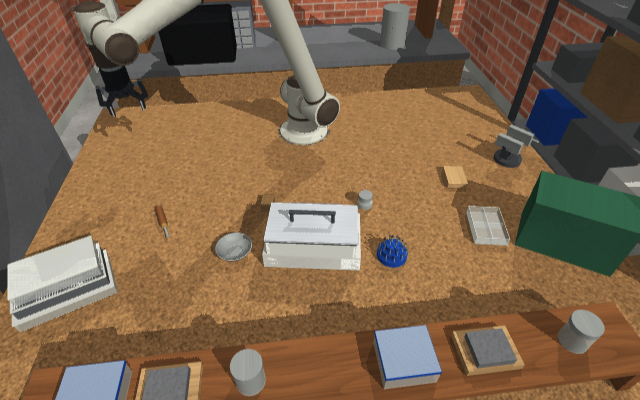

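View pics/top0.png

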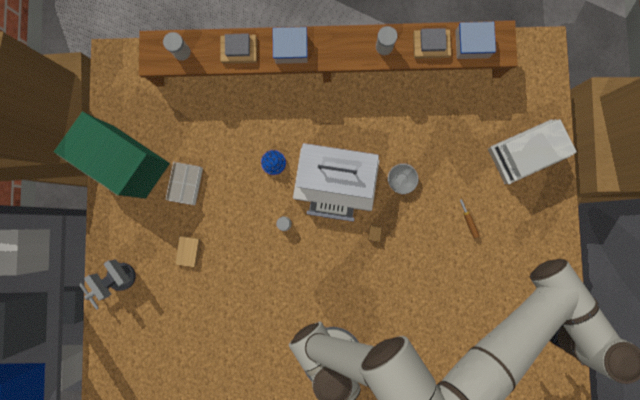

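The top view shows the box at about (337,178) with its drawer open toward the robot. The jar is at (283,224) and the small box at (376,233). I'll zoom in next.

Run:
```python
import cv2
a=cv2.imread("pics/top0.png")[130:250,250:410]; cv2.imwrite("pics/topz.png",cv2.resize(a,None,fx=5,fy=5,interpolation=cv2.INTER_CUBIC))
a=cv2.imread("pics/scene0.png")[180:290,240:390]; cv2.imwrite("pics/scenez.png",cv2.resize(a,None,fx=5,fy=5,interpolation=cv2.INTER_CUBIC))
```

```text
(no output)
```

View pics/topz.png

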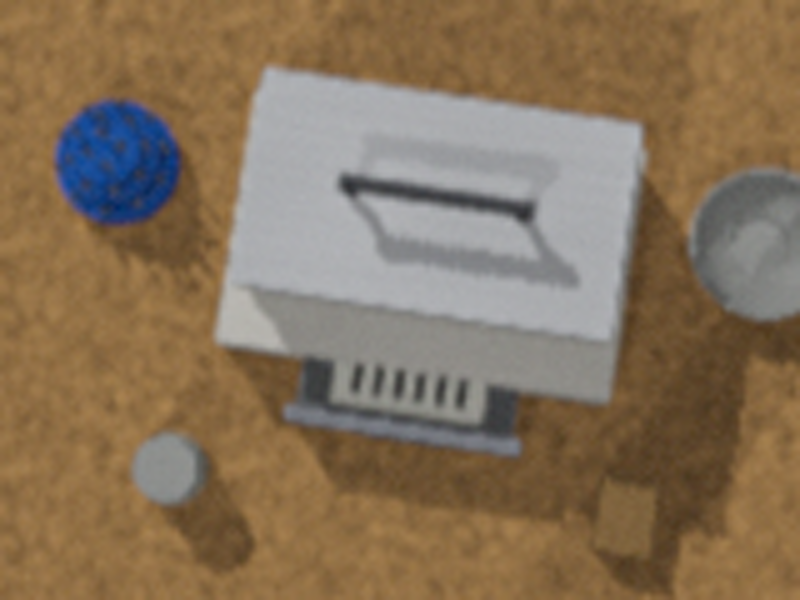

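View pics/scenez.png

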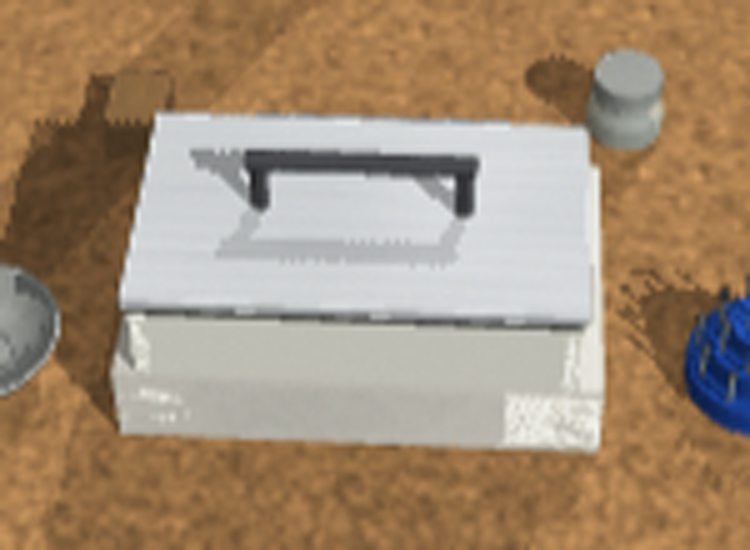

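```bash
cat > h.py <<'E'
import numpy as np
def ray(d,u,v,z):
    K=d["camera_matrix"];T=d["world_from_camera"]
    r=T[:3,:3]@np.array([(u-K[0,2])/K[0,0],-(v-K[1,2])/K[1,1],-1]);o=T[:3,3]
    return (o+r*(z-o[2])/r[2])
E
python3 - <<'E'
from bench import arm
from h import *
t=arm.get_image("top"); s=arm.get_image("scene")
f=lambda p,z:ray(t,(p[0]+.5)/5-.5+250,(p[1]+.5)/5-.5+130,z)[:2]
g=lambda p,z:ray(s,(p[0]+.5)/5-.5+240,(p[1]+.5)/5-.5+180,z)[:2]
def show(n,L,fn,z):
    P=np.array([fn(p,z) for p in L]);print(n,P.round(1).tolist(),'mean',P.mean(0).round(1)); return P
P=show('lid',[(267,68),(642,123),(610,340),(240,285)],f,125)
for i in range(4): d=P[(i+1)%4]-P[i];print(np.linalg.norm(d).round(1),np.degrees(np.arctan2(d[1],d[0])).round(1))
show('base front',[(217,345),(607,402)],f,55)
show('drawer top outer',[(285,416),(518,450)],f,48)
show('bar',[(345,184),(530,210)],f,165)
P=show('bar s',[(246,160),(478,164)],g,163);d=P[1]-P[0];print(d,np.linalg.norm(d))
P=show('lid s',[(157,113),(587,128),(585,320),(122,303)],g,125)
for i in range(4): d=P[(i+1)%4]-P[i];print(np.linalg.norm(d).round(1),np.degrees(np.arctan2(d[1],d[0])).round(1))
show('jar',[(170,468)],f,50);show('sbox',[(627,518)],f,28)
E
```

```text
lid [[745.8, 84.4], [702.8, -166.5], [557.7, -141.1], [599.4, 104.5]] mean [651.4 -29.7]
254.5 -99.7
147.3 170.1
249.2 80.4
147.8 -7.8
base front [[564.1, 127.9], [518.7, -145.1]] mean [541.4  -8.6]
drawer top outer [[513.4, 81.2], [486.4, -82.4]] mean [499.9  -0.6]
bar [[659.9, 31.7], [640.4, -87.6]] mean [650.2 -27.9]
bar s [[646.2, -92.9], [665.6, 34.3]] mean [655.9 -29.3]
[ 19.38079332 127.18081608] 128.64903858002162
lid s [[561.5, -143.0], [606.6, 108.7], [752.4, 80.2], [709.0, -166.3]] mean [657.4 -30.1]
255.7 79.8
148.6 -11.1
250.3 -100.0
149.3 171.0
jar [[478.4, 162.6]] mean [478.4 162.6]
sbox [[436.8, -159.7]] mean [ 436.8 -159.7]
```

Call:
step_arm:
  series:
    - [0.35,0.75,0,0,0,-0.3]
    - [0.35,0.75,0,0,0,-0.3]
    - [0.35,0.75,0,0,0,-0.3]
    - [0.35,0.75,0,0,0,-0.3]
    - [0.35,0.75,0,0,0,-0.3]
    - [0.35,0.75,0,0,0,-0.3]
    - [0.35,0.75,0,0,0,-0.3]
    - [0.35,0.75,0,0,0,-0.3]
    - [0.35,0.75,0,0,0,-0.3]
    - [0.35,0.75,0,0,0,-0.3]
    - [0.35,0.75,0,0,0,-0.3]
    - [0.35,0.75,0,0,0,-0.3]
  jaw: -1

```text
clock: 1.25
position: [325.5, -297.4, 231.3]
ee_rot: [0.085, 0.996, -0.0, -0.0]
contact_force: [0.2, 0.0, -0.3]
gripper_width: -0.0
```

Call:
step_arm:
  series:
    - [0.32,0.76,0,0,0,0]
    - [0.32,0.76,0,0,0,0]
    - [0.32,0.76,0,0,0,0]
    - [0.32,0.76,0,0,0,0]
    - [0.32,0.76,0,0,0,0]
    - [0.32,0.76,0,0,0,0]
    - [0.32,0.76,0,0,0,0]
    - [0.32,0.76,0,0,0,0]
    - [0.32,0.76,0,0,0,0]
    - [0.32,0.76,0,0,0,0]

```text
clock: 2.08
position: [454.6, 7.5, 230.7]
ee_rot: [0.084, 0.996, -0.0, -0.001]
contact_force: [0.8, -1.5, 0.4]
gripper_width: 0.2
```

Run:
```python
from bench import arm
import cv2
d=arm.get_image("wrist"); cv2.imwrite("pics/w1.png",d["image"][:,:,::-1])
s=arm.read_state();print(s["position"],s["joints"].round(2),s["contact_force"])
```

```text
[453.92790696   6.54315815 230.69351472] [ 0.37  0.09 -0.39 -0.   -1.09 -2.12] [-0.20918539  0.05223229 -0.61223866]
```

View pics/w1.png

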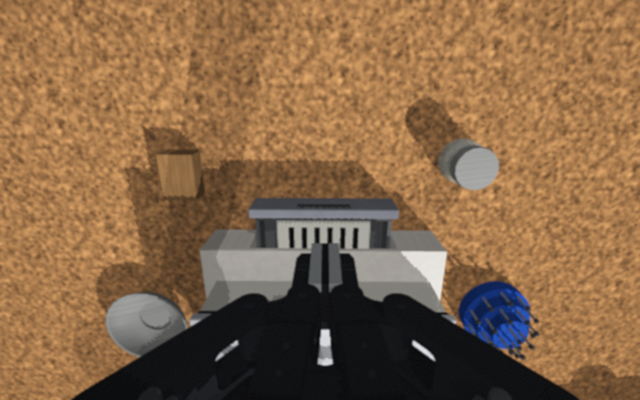

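The wrist view shows the drawer panel aligned with the image, with its top edge from about (250,201) to (398,201).

Run:
```python
from bench import arm
from h import *
d=arm.get_image("wrist")
for v,z in((201,48),(217,48)):
    a=ray(d,250,v,z);b=ray(d,398,v,z);print(a.round(1),b.round(1),((a+b)/2).round(1),np.linalg.norm(a-b))
a=ray(d,203,232,55);b=ray(d,445,232,55);print(a,b,(a+b)/2)
print(d["world_from_camera"].round(3))
```

```text
[473.4 -81.6  48. ] [501.   78.4  48. ] [487.2  -1.6  48. ] 162.35622269243672
[491.9 -86.2  48. ] [520.   76.6  48. ] [505.9  -4.8  48. ] 165.21539255638507
[ 497.97224116 -139.86713686   55.        ] [543.61266538 125.01771139  55.        ] [520.79245327  -7.42471273  55.        ]
[[ 1.70000e-01 -9.33000e-01 -3.17000e-01  3.71090e+02]
 [ 9.85000e-01  1.61000e-01  5.60000e-02  1.97710e+01]
 [-1.00000e-03 -3.22000e-01  9.47000e-01  3.74093e+02]
 [ 0.00000e+00  0.00000e+00  0.00000e+00  1.00000e+00]]
```

Call:
step_arm:
  series:
    - [0,0,-0.1,0,0,0]
    - [0,0,-0.2,0,0,0]
    - [0,0,-0.3,0,0,0]
    - [0,0,-0.4,0,0,0]
    - [0,0,-0.45,0,0,0]
    - [0,0,-0.5,0,0,0]
    - [0,0,-0.52,0,0,0]
    - [0,0,-0.52,0,0,0]

```text
clock: 2.85
position: [452.4, 5.3, 21.9]
ee_rot: [0.086, 0.996, -0.001, -0.002]
contact_force: [-0.1, 0.6, 0.2]
gripper_width: -0.0
```

Run:
```python
from bench import arm
import cv2
d=arm.get_image("top"); cv2.imwrite("pics/t2.png",cv2.resize(d["image"][130:250,250:410,::-1],None,fx=5,fy=5))
s=arm.read_state();print(s["position"],s["contact_force"])
```

```text
[453.55232364   5.97132407  23.15220305] [0.26718283 1.38675472 0.58916673]
```

View pics/t2.png

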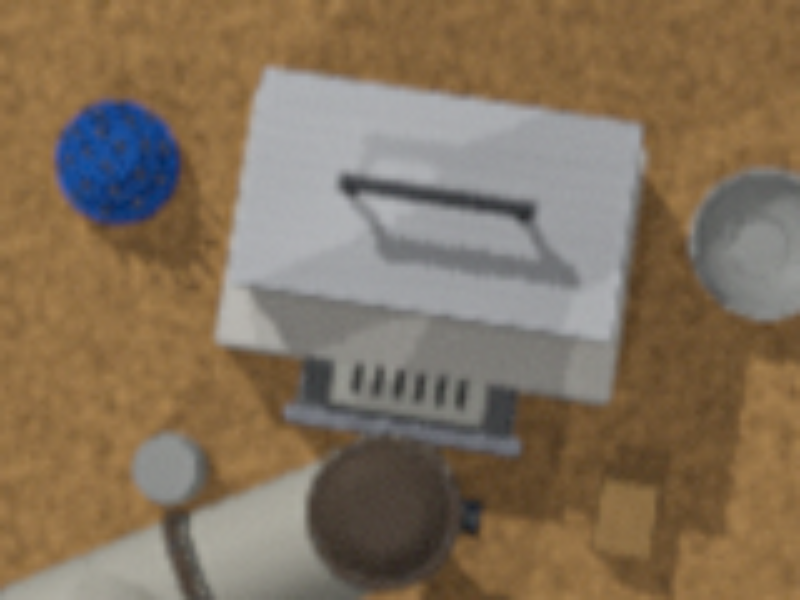

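Call:
step_arm:
  series:
    - [0.025,-0.004,0,0,0,0]
    - [0.05,-0.008,0,0,0,0]
    - [0.075,-0.0125,0,0,0,0]
    - [0.085,-0.014,0,0,0,0]
    - [0.095,-0.016,0,0,0,0]
    - [0.105,-0.0175,0,0,0,0]
    - [0.115,-0.019,0,0,0,0]
    - [0.12,-0.02,0,0,0,0]
    - [0.125,-0.021,0,0,0,0]
    - [0.13,-0.022,0,0,0,0]
    - [0.135,-0.0225,0,0,0,0]

```text
clock: 3.82
position: [507.5, -1.9, 23.2]
ee_rot: [0.085, 0.996, -0.0, -0.0]
contact_force: [-1.8, -0.7, 1.2]
gripper_width: 0.1
```

Call:
step_arm:
  series:
    - [0.004,-0.0007,0,0,0,0]
    - [0.008,-0.0013,0,0,0,0]
    - [0.012,-0.002,0,0,0,0]
    - [0.015,-0.0025,0,0,0,0]
    - [0.018,-0.003,0,0,0,0]
    - [0.021,-0.0035,0,0,0,0]
    - [0.023,-0.004,0,0,0,0]
    - [0.025,-0.004,0,0,0,0]

```text
clock: 4.48
position: [517.7, -3.4, 23.2]
ee_rot: [0.085, 0.996, -0.0, -0.0]
contact_force: [-1.8, -1.4, -0.6]
gripper_width: -0.1
```

Call:
step_arm:
  series:
    - [0.0025,-0.0004,0,0,0,0]
    - [0.005,-0.0008,0,0,0,0]
    - [0.0075,-0.0012,0,0,0,0]
    - [0.01,-0.0016,0,0,0,0]

```text
clock: 4.82
position: [521.8, -4.0, 23.2]
ee_rot: [0.085, 0.996, -0.0, -0.0]
contact_force: [-2.8, -1.4, 0.5]
gripper_width: 0.1
```

Call:
step_arm:
  series:
    - [0.0025,-0.0004,0,0,0,0]
    - [0.005,-0.0008,0,0,0,0]
    - [0.005,-0.0008,0,0,0,0]

```text
clock: 5.07
position: [522.7, -4.2, 23.2]
ee_rot: [0.085, 0.996, -0.0, -0.001]
contact_force: [-5.7, 1.3, 2.2]
gripper_width: -0.0
```

Call:
step_arm:
  series:
    - [0.0025,-0.0004,0,0,0,0]
    - [0.005,-0.0008,0,0,0,0]
    - [0.005,-0.0008,0,0,0,0]

```text
clock: 5.32
position: [522.6, -4.3, 23.2]
ee_rot: [0.085, 0.996, -0.0, -0.003]
contact_force: [-10.6, 4.5, 5.9]
gripper_width: 0.0
```

Call:
step_arm:
  series:
    - [0.0025,-0.0004,0,0,0,0]
    - [0.005,-0.0008,0,0,0,0]
    - [0.005,-0.0008,0,0,0,0]

```text
clock: 5.57
position: [522.5, -4.7, 22.9]
ee_rot: [0.085, 0.996, -0.001, -0.005]
contact_force: [-15.0, 6.5, 10.0]
gripper_width: 0.0
```

Call:
step_arm:
  series:
    - [-0.03,0.005,0,0,0,0]
    - [-0.08,0.013,0,0,0,0]
    - [-0.13,0.021,0,0,0,0]
    - [-0.15,0.025,0.05,0,0,0]
    - [-0.15,0.025,0.15,0,0,0.05]
    - [-0.15,0.025,0.25,0,0,0.1]
    - [-0.15,0.025,0.35,0,0,0.15]
    - [-0.15,0.025,0.45,0,0,0.2]
    - [-0.15,0.025,0.5,0,0,0.28]
    - [-0.15,0.025,0.54,0,0,0.36]
    - [-0.15,0.025,0.55,0,0,0.44]
    - [-0.15,0.025,0.55,0,0,0.5]
  jaw: 1

```text
clock: 6.57
position: [470.3, 5.9, 246.5]
ee_rot: [-0.306, 0.952, -0.0, 0.005]
contact_force: [-0.3, -0.3, -0.2]
gripper_width: 85.5
```

Call:
step_arm:
  series:
    - [0,0,0,0,0,0.08]
    - [0,0,0,0,0,0.16]
    - [0,0,0,0,0,0.24]
    - [0,0,0,0,0,0.32]
    - [0,0,0,0,0,0.4]
    - [0,0,0,0,0,0.46]
    - [0,0,0,0,0,0.5]
    - [0,0,0,0,0,0.5]

```text
clock: 7.23
position: [469.2, 5.6, 244.2]
ee_rot: [-0.645, 0.764, -0.001, 0.002]
contact_force: [-0.7, -0.2, -0.5]
gripper_width: 85.4
```

Run:
```python
from bench import arm
import cv2
d=arm.get_image("top"); cv2.imwrite("pics/t3.png",cv2.resize(d["image"][130:250,250:410,::-1],None,fx=5,fy=5,interpolation=cv2.INTER_CUBIC))
d=arm.get_image("wrist"); cv2.imwrite("pics/w3.png",d["image"][:,:,::-1])
s=arm.read_state();print(s["position"],s["ee_rot"],s["contact_force"],s["gripper_width"],s["joints"].round(2))
```

```text
[468.71076691   5.4252571  243.9519627 ] [-6.44220952e-01  7.64838114e-01 -5.92543910e-04  1.29332371e-03] [0.15527002 0.21454955 1.06639604] 85.27139835109556 [ 0.36  0.1  -0.34  0.   -1.12 -0.53]
```

View pics/t3.png

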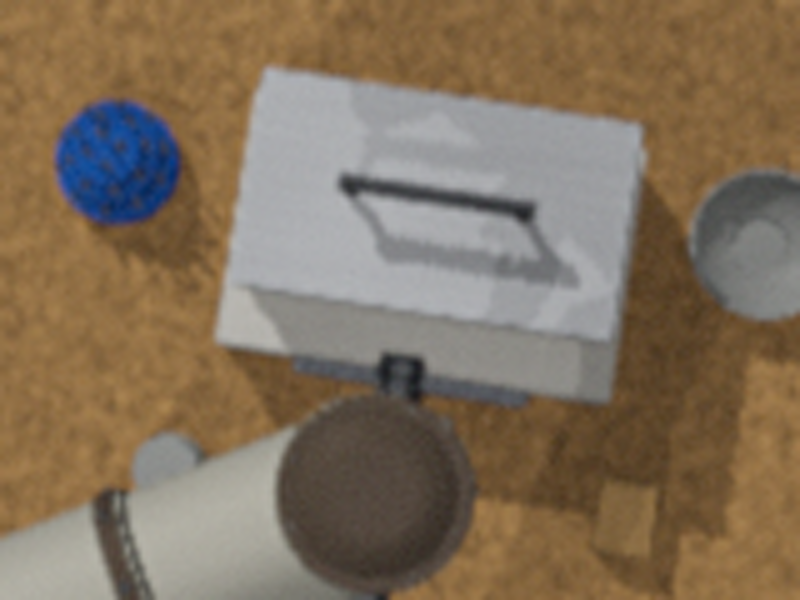

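View pics/w3.png

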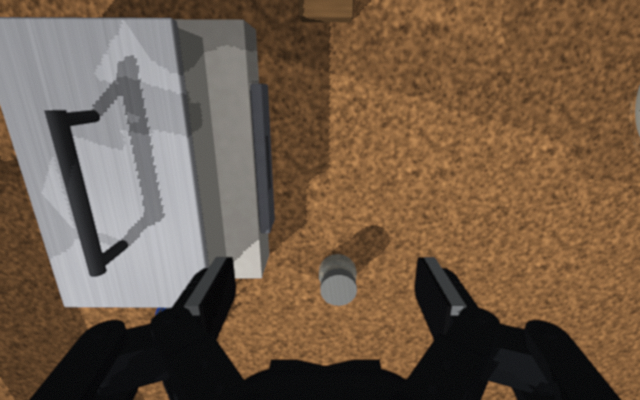

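The drawer panel now sits flush at the front, so it's shut. Next I'll move above the bar.

Call:
step_arm:
  series:
    - [0.1,-0.02,0,0,0,0]
    - [0.2,-0.04,0,0,0,0]
    - [0.3,-0.06,0,0,0,0]
    - [0.4,-0.08,0,0,0,0]
    - [0.46,-0.087,0,0,0,0]
    - [0.46,-0.087,0,0,0,0]
    - [0.46,-0.087,0,0,0,0]
    - [0.46,-0.087,0,0,0,0]

```text
clock: 8.0
position: [651.5, -29.6, 243.0]
ee_rot: [-0.644, 0.765, 0.0, -0.0]
contact_force: [-0.0, 0.6, -0.2]
gripper_width: 85.7
```

Run:
```python
from bench import arm
import cv2
d=arm.get_image("wrist"); cv2.imwrite("pics/w4.png",d["image"][:,:,::-1])
d=arm.get_image("top"); cv2.imwrite("pics/t4.png",cv2.resize(d["image"][130:250,250:410,::-1],None,fx=5,fy=5,interpolation=cv2.INTER_CUBIC))
s=arm.read_state();print(s["position"],s["ee_rot"],s["contact_force"],s["gripper_width"],s["joints"].round(2))
```

```text
[651.07797655 -29.49167056 243.97886527] [-6.44771245e-01  7.64375498e-01 -2.03018542e-04  3.12945025e-04] [0.32672657 0.26192258 0.31571351] 85.36962436289171 [ 0.2   0.42  0.1   0.   -1.25 -0.37]
```

View pics/w4.png

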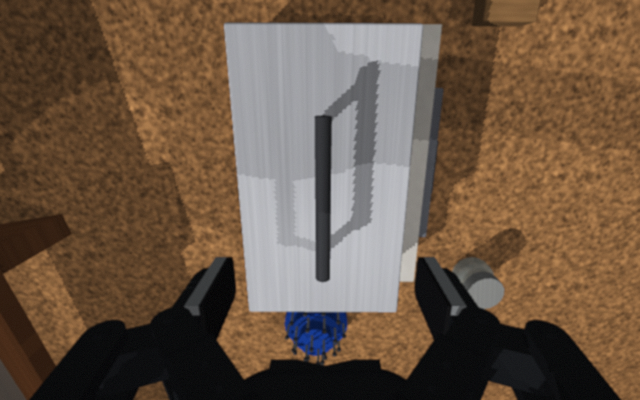

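View pics/t4.png

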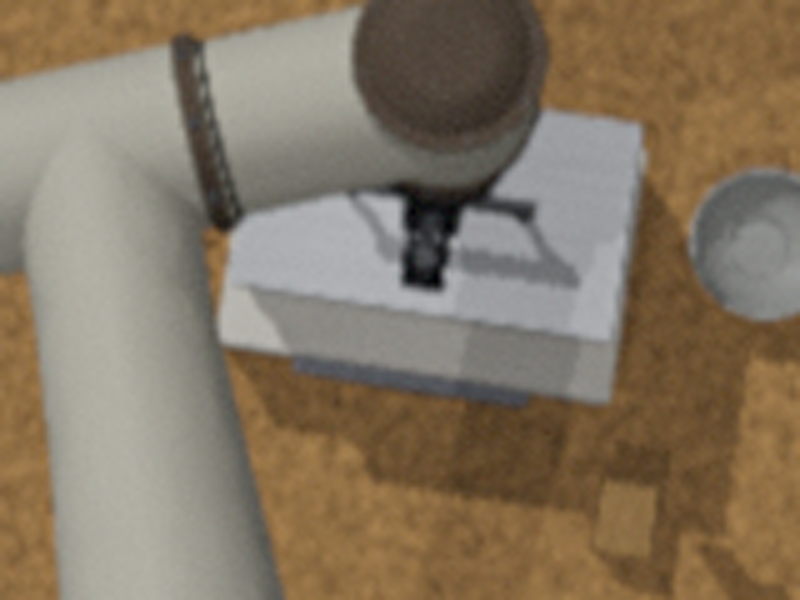

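The wrist view shows the bar from (323,117) to (322,280), centred between the fingers and parallel to them.

Run:
```python
from bench import arm
from h import *
d=arm.get_image("wrist")
a=ray(d,323,117,165);b=ray(d,322,280,165);e=(b-a);print(a.round(1),b.round(1),((a+b)/2).round(1),np.linalg.norm(e),np.degrees(np.arctan2(e[1],e[0])))
P=np.array([ray(d,u,v,125) for u,v in((225,25),(441,25),(398,312),(250,312))]);print(P.round(1).tolist(),P.mean(0))
print(np.mean([arm.read_state()["position"] for _ in range(1)],axis=0))
```

```text
[640.6 -93.5 165. ] [663.6  34.5 165. ] [652.1 -29.5 165. ] 130.0652919009608 79.79905271463501
[[701.6, -167.8, 125.0], [543.9, -140.7, 125.0], [599.8, 110.8, 125.0], [746.3, 85.7, 125.0]] [647.88735178 -28.01538556 125.        ]
[651.08207346 -29.46507517 244.24919407]
```

Call:
step_arm:
  series:
    - [0.0,0,-0.06,0,0,0]
    - [0.0,0,-0.12,0,0,0]
    - [0.0,0,-0.18,0,0,0]
    - [0.0,0,-0.22,0,0,0]
    - [0.0,0,-0.24,0,0,0]
    - [0.0,0,-0.25,0,0,0]
    - [0.0,0,-0.25,0,0,0]
    - [0.0,0,-0.25,0,0,0]

```text
clock: 8.82
position: [652.4, -29.6, 144.8]
ee_rot: [-0.645, 0.764, -0.001, 0.001]
contact_force: [-0.2, -0.4, 0.8]
gripper_width: 85.5
```

Call:
step_arm:
  series:
    - [0,0,-0.005,0,0,0]
    - [0,0,-0.005,0,0,0]
    - [0,0,-0.005,0,0,0]
    - [0,0,-0.005,0,0,0]
    - [0,0,-0.005,0,0,0]
    - [0,0,-0.005,0,0,0]
    - [0,0,-0.005,0,0,0]
    - [0,0,-0.005,0,0,0]
    - [0,0,-0.005,0,0,0]
    - [0,0,-0.005,0,0,0]
  jaw: -1

```text
clock: 9.65
position: [652.8, -29.8, 141.8]
ee_rot: [-0.645, 0.764, -0.001, 0.001]
contact_force: [4.5, -1.6, -0.2]
gripper_width: 9.9
```

Run:
```python
from bench import arm
import cv2
d=arm.get_image("wrist"); cv2.imwrite("pics/w5.png",d["image"][:,:,::-1])
s=arm.read_state();print(s["position"],s["ee_rot"],s["contact_force"],s["wrist_torque"],s["gripper_width"])
```

```text
[652.82983603 -29.76319489 141.7851379 ] [-0.64478011  0.76436706 -0.00082338  0.00095958] [ 3.51141539 -1.46641332 -0.55622543] [-0.31142653 -1.26213369 -0.05901078] 10.135820211207973
```

View pics/w5.png

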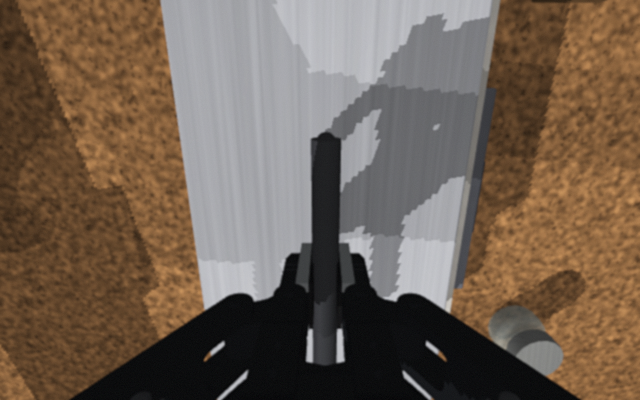

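Call:
step_arm:
  series:
    - [0,0,0.0025,0,0,0]
    - [0,0,0.005,0,0,0]
    - [0,0,0.0075,0,0,0]
    - [0,0,0.01,0,0,0]
    - [0,0,0.0125,0,0,0]
    - [0,0,0.015,0,0,0]

```text
clock: 10.2
position: [650.2, -29.5, 144.6]
ee_rot: [-0.644, 0.765, 0.002, -0.002]
contact_force: [3.7, -0.4, -12.8]
gripper_width: 10.1
```

Call:
step_arm:
  series:
    - [0,0,0.0025,0,0,0]
    - [0,0,0.005,0,0,0]
    - [0,0,0.0075,0,0,0]
    - [0,0,0.01,0,0,0]

```text
clock: 10.53
position: [649.8, -29.6, 149.5]
ee_rot: [-0.645, 0.765, 0.002, -0.002]
contact_force: [0.0, -0.4, -14.4]
gripper_width: 10.1
```

Call:
step_arm:
  series:
    - [0,0,0.0025,0,0,0]
    - [0,0,0.005,0,0,0]
    - [0,0,0.0075,0,0,0]
    - [0,0,0.01,0,0,0]

```text
clock: 10.87
position: [653.3, -30.0, 158.4]
ee_rot: [-0.645, 0.764, -0.002, 0.002]
contact_force: [-0.3, 0.3, -3.7]
gripper_width: 9.9
```

Run:
```python
from bench import arm
import cv2
d=arm.get_image("scene"); cv2.imwrite("pics/s6.png",cv2.resize(d["image"][180:290,240:390,::-1],None,fx=5,fy=5,interpolation=cv2.INTER_CUBIC))
s=arm.read_state();print(s["position"],s["ee_rot"],s["contact_force"],s["wrist_torque"],s["gripper_width"])
```

```text
[653.40362946 -29.97163969 158.59869654] [-0.64514361  0.76405663 -0.00199406  0.00179264] [ 0.18225337  0.55936981 -3.76355817] [ 1.64831268e-03  1.24251739e-05 -1.06216463e-02] 9.740303060540244
```

View pics/s6.png

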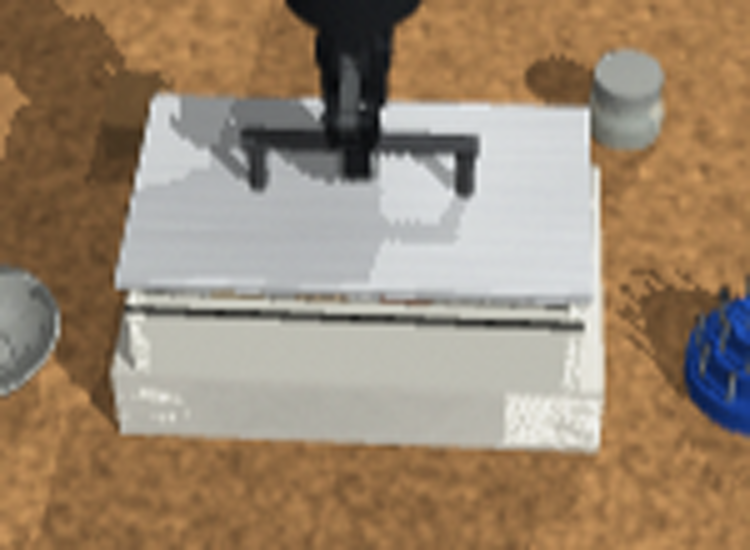

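The seal has let go and about 3.8 N of weight is left. I'll rise gently the remaining ~13 mm.

Call:
step_arm:
  series:
    - [0,0,0.004,0,0,0]
    - [0,0,0.009,0,0,0]
    - [0,0,0.015,0,0,0]
    - [0,0,0.021,0,0,0]
    - [0,0,0.026,0,0,0]
    - [0,0,0.03,0,0,0]
    - [0,0,0.033,0,0,0]
    - [0,0,0.033,0,0,0]
    - [0,0,0.033,0,0,0]
    - [0,0,0.033,0,0,0]
    - [0,0,0.033,0,0,0]
    - [0,0,0.033,0,0,0]

```text
clock: 11.92
position: [651.7, -29.7, 168.3]
ee_rot: [-0.645, 0.764, 0.0, -0.0]
contact_force: [-0.1, 0.6, -4.9]
gripper_width: 10.0
```

Run:
```python
from bench import arm
import cv2
d=arm.get_image("scene"); cv2.imwrite("pics/s7.png",cv2.resize(d["image"][180:290,240:390,::-1],None,fx=5,fy=5,interpolation=cv2.INTER_CUBIC))
cv2.imwrite("pics/s7f.png",d["image"][:,:,::-1])
d=arm.get_image("top");cv2.imwrite("pics/t7f.png",d["image"][:,:,::-1])
s=arm.read_state();print(s["position"],s["ee_rot"],s["contact_force"],s["wrist_torque"],s["gripper_width"])
```

```text
[651.7576867  -29.74452172 168.39303115] [-6.44756668e-01  7.64387878e-01  3.41627056e-05 -1.03048097e-04] [-0.30783837 -1.11588146 -4.80442052] [-0.00657013  0.0034464   0.01494203] 9.884821405501457
```

View pics/s7.png

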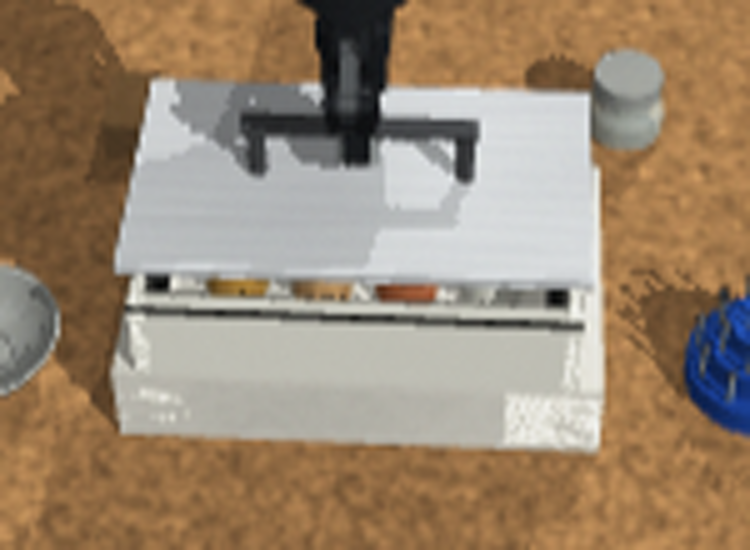

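View pics/t7f.png

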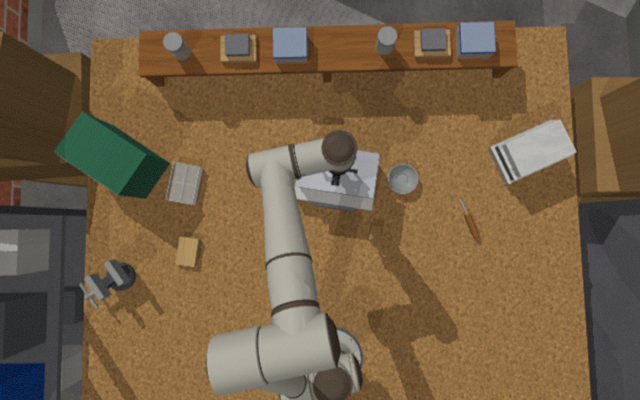

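Run:
```python
from bench import arm
from h import *
s=arm.get_image("scene")
g=lambda p,z:ray(s,(p[0]+.5)/5-.5+240,(p[1]+.5)/5-.5+180,z)[:2]
for a,b in [((157,113),(152,78)),((587,128),(590,93)),((122,303),(117,270)),((585,320),(588,285)),]:
    P=g(a,125); zs=np.arange(125,180,.5);e=[np.linalg.norm(g(b,z)-P) for z in zs];i=np.argmin(e);print(zs[i]-125,e[i])
a,b=((246,160),(243,122))
P=g(a,163); zs=np.arange(163,220,.5);e=[np.linalg.norm(g(b,z)-P) for z in zs];i=np.argmin(e);print(zs[i]-163,e[i])
print(arm.read_state()["position"])
```

```text
28.5 0.37299941470568015
28.5 0.2889333042873721
26.5 0.13706756220786756
28.0 0.2074041776654658
29.0 0.26447169089030104
[651.76032446 -29.71141562 168.4077332 ]
```

Lift comes out at about 27–28 mm at all the corners, and the lid is level. I'll add 2.4 mm and hold.

Call:
step_arm:
  series:
    - [0,0,0.002,0,0,0]
    - [0,0,0.004,0,0,0]
    - [0,0,0.006,0,0,0]
    - [0,0,0.006,0,0,0]
    - [0,0,0.006,0,0,0]
    - [0,0,0.006,0,0,0]
    - [0,0,0.006,0,0,0]
    - [0,0,0.006,0,0,0]
    - [0,0,0.006,0,0,0]
    - [0,0,0.006,0,0,0]
    - [0,0,0.006,0,0,0]
    - [0,0,0.006,0,0,0]

```text
clock: 13.07
position: [651.8, -29.7, 170.9]
ee_rot: [-0.645, 0.764, -0.0, -0.0]
contact_force: [0.1, 0.0, -5.0]
gripper_width: 10.2
```

Run:
```python
from bench import arm
import cv2
d=arm.get_image("scene"); cv2.imwrite("pics/s8.png",d["image"][:,:,::-1])
d=arm.get_image("wrist"); cv2.imwrite("pics/w8.png",d["image"][:,:,::-1])
s=arm.read_state();print(s["clock"],s["position"],s["ee_rot"],s["contact_force"],s["gripper_width"],abs(s["joint_vel"]).max())
```

```text
13.1667 [651.78671284 -29.69927477 170.89651295] [-6.44746654e-01  7.64396331e-01  1.12479753e-05 -8.01517708e-06] [-0.13894605  0.59929326 -4.49341394] 9.783790355534537 0.001499024592818935
```

View pics/w8.png

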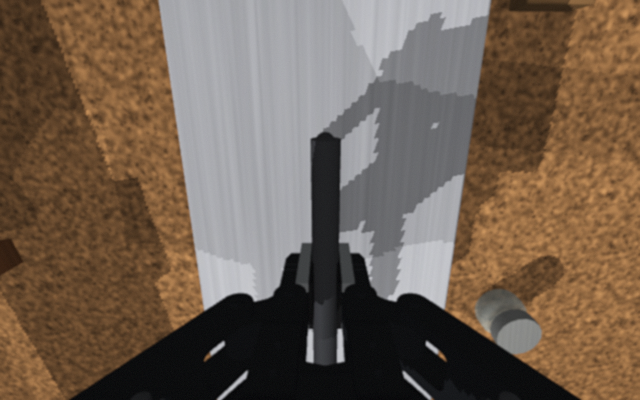

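View pics/s8.png

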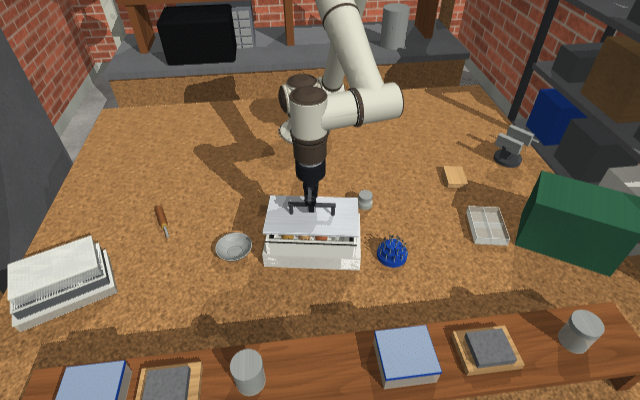

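The bar sits in the jaws exactly as it did at the grasp, so it hasn't slipped. The lid is level and the other things are where they were. I'm handing the job in.

```bash
python3 -c "
from bench import arm
arm.job_done()"
```

```text
the job is handed in; nothing more can be done
```

I pushed the drawer home, then pulled the lid straight up until the seal let go, and handed the job in with the lid held still over the box at about 13 s.

- **Drawer:** it stopped moving against the hard stop while the push force rose to about 15 N. The top view afterwards showed the panel close against the base.
- **Lid pull:** the seal took about 14 N and let go about 8–15 mm up. The tool sprang up a few millimetres but never went above its final height. About 4.5–5 N of weight was left afterwards.
- **Final gap:** the measured tool rise was 29.1 mm. A check on the scene image 2.5 mm lower gave 26.5–29 mm across the lid's corners and the bar, so the final gap is about 29–31 mm.
- **Level and grip:** the tool is vertical to the sensor's precision, the joints are at rest, and the bar has not slipped in the jaws. The gripper reads 10 mm on the 12 mm bar. I put that down to soft pads and did not check it further.
- **Bystanders:** the objects visible in the last pictures look unmoved. The arm hid the burr stand and the jar in the last top view, but both show unmoved in the last scene view. The small box was hidden in the last scene view and only partly in frame in the last wrist view. I last saw it whole, and in place, in the top view just before the grasp.

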